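# Seat a bearing cover and hold a spread snap ring at the axle groove

### The arm

A 6-joint arm with a two-finger parallel gripper is mounted at the origin on the work surface. World frame = base frame: x ahead of the robot, y to its left, z up, the work surface at z = 0. Lengths are in m, angles in rad, forces in N, time in s.
With the tool pointing down it reaches from about 0.275 to 0.875 m from the base axis. Payload 12.5 kg.
Tool frame: the origin (TCP) lies midway between the tips of the shut fingers; the grasp point (between the pads) lies 19 mm behind it; z points along the fingers, x is the direction in which the jaws open and shut, and the axes are right-handed (so a half turn about z gives the same grasp; the last joint's range is limited). The gripper opens to 85 mm and grips with 20 to 120 N. Pads are 22 mm wide; open, the fingers measure 114 mm over their backs; the gripper's body (76 mm by 85 mm) begins 54 mm behind the grasp point. The pads swing forward as they close: fully open they stand 13 mm farther back than shut.
Start: joints at [-1.335, 0.351, 1.652, -0, 1.139, -0.085], TCP at [0.173, -0.522, 0.231] pointing down, gripper open.
Joint ranges: [-2.75, 2.75], [-0.79, 2.1], [0.01, 2.65], [-1.57, 4.71], [0.07, 3.14], [-2.87, 2.87]. Speed limits (rad/s): [2.22, 2.22, 2.79, 3.14, 3.14, 3.14].

### API

Orientations are given as [roll, pitch, yaw] about the fixed x, y, z axes, in that order (R = Rz(yaw) Ry(pitch) Rx(roll)).
In Python, from rig import r gives the robot as it stands. The module is installed in compiled form; this text tells all that it offers.
- The arm moves only by the shell command python3 -m inch 'ROWS' [OPENING] [FORCE]. ROWS is JSON, a list of rows, each an object of numbers: "dx", "dy", "dz": the shift along the tool's x, y, z in cm; "rx", "ry", "rz": the turn, a rotation vector about the tool's x, y, z in rad. A call has 1 to 12 rows; each row shifts and turns the commanded pose from where the row before left it, along the tool's axes as they then stand; what a row does not reach is not made up. A row lasts 1/8 s, in which the tool goes at most 62.5 mm and 10.7 degrees, less where a joint would pass 70% of its speed; a pose out of reach is approached as far as the arm can. A call with a gripper value outside its range is refused whole. OPENING is the opening, from 0 (shut) to 1 (fully open), set as the call begins (- or left out, the last holds). The fingers move at their own pace and stop on an object; FORCE is the grip in N (left out, the last holds). Time passes only in rows, so rows that do not move let the fingers close. It gives the time, the measured TCP pose, the force and the opening at its end, in the units of the state.
- r.read_state(): the state, without advancing time (a new reading comes with each control period).
- r.camera(name): name is "scene" or "side" or "wrist"; returns a dict with "img" (384x512x3 uint8, blue, green, red), "z_map" (384x512 float32, m along the optical axis (not along the pixel's ray), 0 where there is no reading), "fx", "fy", "cx", "cy" (pixels), "k1" (the pictures are not rectified: a ray, as slopes to the right and down, at radius r is drawn at 1 + k1 r^2 times it, then the intrinsics apply), "R" (3x3) and "t" (3): a world point X has camera coordinates R X + t. Camera axes: x right, y down, z forward; pixel columns grow to the right and rows downward; lengths in m; the calibration is good to about 2 mm. A picture is of the moment at which its call begins.
- r.finish_job(): hands the job in, once; it reports no verdict.
The state is a dict: "time_s": time; "joint_positions": joint angles; "dq": joint speeds; "effort": joint torques, N m; "position": TCP position; "tool_rot": TCP orientation; "force": force on the tool from outside, world axes, zero at the start; "wrist_torque": the same for the moment, N m; "gripper_width": finger opening in m.
Only numpy, scipy, OpenCV 4.12 (cv2) and the standard library are available. Lean on these libraries where they do the work, as an engineer would, in place of code of your own. Each camera call takes 0.05 s, during which the arm holds its last target.

### The job

First press the cocked cover plate of the blue bearing housing down until it sits level in its rim. Then take the snap-ring pliers by both handles, squeeze them so that the snap ring on their tips is spread fully, lift it off its block and lower it from above over the axle stub, without forcing it, to the dark groove just above the plate, and finish holding the pliers upright with the ring still spread there, hovering round the groove and not resting on the plate or the stub. Leave everything else on the bench where it is.

Things in the scene. Friction and masses are not known exactly. Their poses are not given: they have to be found in the camera images.
- groove (a point): Centre of the dark groove of the upright steel axle stub, on its axis, 42.5 mm above the bench, 6.5 mm above the blue rim. Groove 45 mm across, 10 mm high, centred here. Stub 49 mm across; its top is 13.5 mm above this point, the top 4 mm chamfered to 42 mm. z axis up, x axis toward the cover plate's raised side
- hub: Fixed round blue bearing housing, 140 mm across, rim 36 mm above the bench, with the axle stub upright at its centre; origin under its centre on the bench
- plate_high (a point): Where to press: top face of the cover plate's raised side (yellow mark near the edge), 44 mm out from the stub's axis. Plate: aluminium disc 124 mm across, 6 mm thick, 55 mm hole round the stub. It tips about its opposite edge, 106 mm from here. Level, its top is flush with the blue rim, 36 mm above the bench. Tight: about 6 N here moves it, it stays where left and stops solid when level
- plate (a joint): Tilt of the cover plate in rad: 0 is level and flush, larger is raised (0.05 to 0.075 at the start; 0.01 is about 1 mm at plate_high)
- pliers_grip (a point): Midway between the pliers' two orange handles, at the height to grip. y axis: line along which they are squeezed (either way round). Over the outsides here they measure 50 mm at rest, 32 mm fully squeezed; each 16 mm wide, from 26 mm below to 21 mm above this point (58 mm over the outsides at the top, at rest). Squeezing starts at 3 N and meets a firm stop at 8 N; grip with 20 N or more
- clip (a point): Centre of the fully spread snap ring, mid-thickness: on the pliers' axis, 111.5 mm below pliers_grip; bring it onto the stub's axis. Flat steel ring 3 mm thick, fixed on the pliers' tips and opening with them: at rest 46 mm inside (too small for the stub; centred 5 mm toward +x of this point), fully squeezed it clears the stub by about 3 mm all round
- handle_left (a joint): How far the pliers are squeezed, rad: 0 at rest, 0.215 at the stop (ring fully spread)
- pliers: Snap-ring pliers with the ring, 134 mm tall, about 0.22 kg; origin on their axis at the ring's underside, z up along the axis. They stand upright on the ring on a fixed grey block, 95 mm square, 8 mm high, with a 6 mm high black boss inside the ring. The handles spring open if let go. Squeezed and lifted, the pliers sit 1 to 2 mm lower in the fingers
- screwdriver: bystander: screwdriver with red handle lying on the bench
- washer: bystander: brass washer, 44 mm across, 5 mm high
- tape: bystander: roll of blue tape, 84 mm across, 25 mm high
- mug: bystander: white mug, 80 mm across, 90 mm high
- bottle: bystander: orange bottle, 64 mm across, 170 mm high
- ruler: bystander: wooden ruler 220 x 28 x 5 mm
- jar: bystander: amber jar with green cap, 68 mm across, 80 mm high

How it is judged:
By the outcome, as a careful person would: the job done as asked, in the order asked, and still so for the second after the job is handed in, while the arm keeps its last pose, push and grip.
It also fails if it takes over 67 s, if anything falls off the work surface, if the arm or the gripper's body presses on something with over 40 N, if the wrist force passes 120 N, or if a joint passes its speed limit or range.

## Working session

There is one attempt and no reset: what is moved stays moved. The work goes in short steps, Python scripts to look and compute and a shell command to move; the robot and the scene stay as the last step left them, time stands still between calls to the robot, and variables do not carry over. Pictures are saved under pics/ and viewed, and the job is handed in when it is done.

```bash
mkdir -p pics; cat > h.py <<'E'
import numpy as np, cv2
from rig import r
def save(n,tag):
    c=r.camera(n); cv2.imwrite(f'pics/{tag}.png',c['img']); np.savez(f'pics/{tag}.npz',**c); return c
def load(tag): return np.load(f'pics/{tag}.npz')
def ray(c,u,v):
    x=(u-c['cx'])/c['fx']; y=(v-c['cy'])/c['fy']
    p=cv2.undistortPoints(np.array([[[u,v]]],float),np.array([[c['fx'],0,c['cx']],[0,c['fy'],c['cy']],[0,0,1.]]),np.array([float(c['k1']),0,0,0]))[0,0]
    return np.array([p[0],p[1],1.])
def px(c,u,v,z=None):
    d=ray(c,u,v); R=c['R'];t=c['t']; o=-R.T@t; D=R.T@d
    if z is None: return o+D*c['z_map'][int(round(v)),int(round(u))]
    return o+D*(z-o[2])/D[2]
def proj(c,X):
    p,_=cv2.projectPoints(np.array(X,float).reshape(-1,1,3),cv2.Rodrigues(c['R'])[0],c['t'],np.array([[c['fx'],0,c['cx']],[0,c['fy'],c['cy']],[0,0,1.]]),np.array([float(c['k1']),0,0,0])); return p[:,0]
def cloud(c):
    h,w=c['z_map'].shape; u,v=np.meshgrid(np.arange(w),np.arange(h))
    p=cv2.undistortPoints(np.stack([u,v],-1).reshape(-1,1,2).astype(float),np.array([[c['fx'],0,c['cx']],[0,c['fy'],c['cy']],[0,0,1.]]),np.array([float(c['k1']),0,0,0]))[:,0]
    P=np.c_[p,np.ones(len(p))]*c['z_map'].reshape(-1,1)
    return ((P-c['t'])@c['R']).reshape(h,w,3)
E
python3 - <<'E'
from h import *
for n in ['scene','side','wrist']:
    c=save(n,n+'0'); print(n,c['fx'],c['k1'],(-c['R'].T@c['t']).round(3))
s=r.read_state(); print(s)
E
```

```text
scene 395.9183859101338 0.016739762496552717 [1.006 0.52  1.289]
side 445.19982498543686 -0.11854872893219007 [0.519 1.367 0.867]
wrist 301.28898329008643 -0.07854824923744279 [ 0.252 -0.496  0.374]
{'time_s': 0.15, 'joint_positions': array([-1.33460928e+00,  3.51091500e-01,  1.65222982e+00, -5.73995590e-06,
        1.13911246e+00, -8.45803225e-02]), 'dq': array([-0.00196277, -0.00130125, -0.00190629,  0.00252972, -0.00128067,
       -0.00081878]), 'effort': array([-8.41684578e-04, -5.06250572e+01, -2.91502118e+01, -1.77714192e-04,
        3.32471092e-03,  4.40257145e-05]), 'position': array([ 0.17338996, -0.52170513,  0.23091155]), 'tool_rot': array([-3.14152679e+00,  8.38558032e-04, -1.25002652e+00]), 'force': array([0.31837288, 0.46337092, 0.11911705]), 'wrist_torque': array([-0.02572087,  0.06778469,  0.01143081]), 'gripper_width': 0.08546054832136886}
```

View pics/scene0.png

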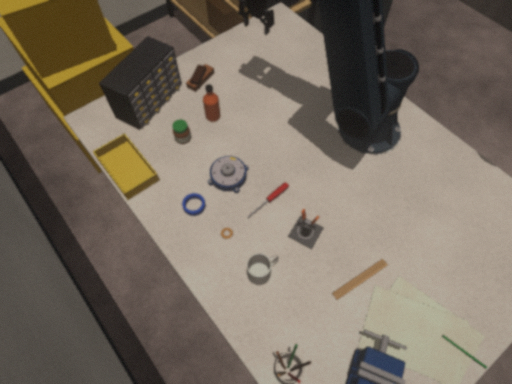

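View pics/side0.png

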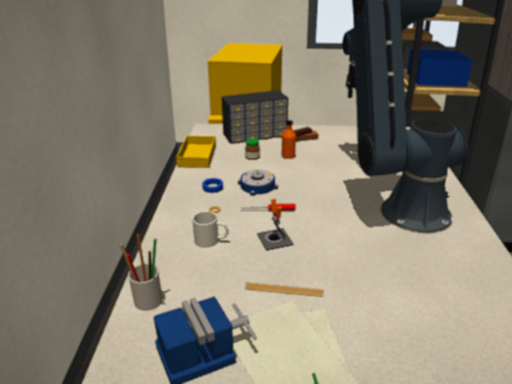

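View pics/wrist0.png

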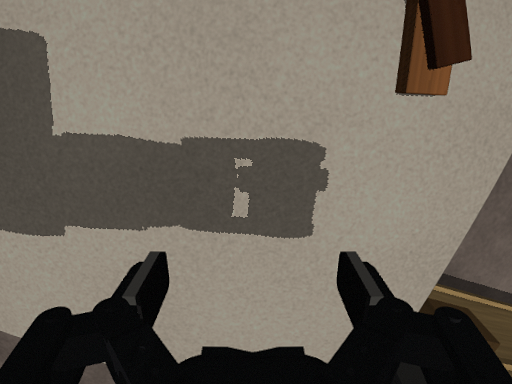

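The scene view shows the hub at about (229,172), the pliers on their block at about (306,230), and the screwdriver between them. I'll enlarge both.

```bash
python3 - <<'E'
from h import *
def crop(tag,x0,x1,y0,y1,k):
    im=cv2.imread(f'pics/{tag}.png')[y0:y1,x0:x1]; return cv2.resize(im,None,fx=k,fy=k,interpolation=cv2.INTER_CUBIC)
a=crop('scene0',195,265,145,200,6);b=crop('scene0',275,335,200,255,6)
cv2.imwrite('pics/c1.png',np.hstack([a,b]))
a=crop('side0',227,287,160,205,6);b=crop('side0',245,305,193,255,6)
a=cv2.copyMakeBorder(a,0,b.shape[0]-a.shape[0],0,0,0)
cv2.imwrite('pics/c2.png',np.hstack([a,b]))
c=load('scene0');s=load('side0')
print('hub',px(c,229,172,.036),px(c,229,172)); print(px(s,257,181,.036),px(s,257,181))
print('pliers',px(c,306,234,.01))
P=cloud(c)
m=(P[...,2]>0.028)&(P[...,2]<.2)
v,u=np.nonzero(m[140:270,180:340]); 
print(P[:, :, 2][150:200:4,205:255:4].round(3))
E
```

```text
hub [ 0.58716953 -0.1688606   0.036     ] [ 0.59421359 -0.15728428  0.05705808]
[ 0.58595264 -0.14920884  0.036     ] [ 0.5854508  -0.13778068  0.04226159]
pliers [0.52239861 0.19246252 0.01      ]
[[-1.000e-03 -4.000e-03 -1.000e-03 -0.000e+00 -2.000e-03 -4.000e-03
  -1.000e-03 -4.000e-03 -2.000e-03 -1.000e-03 -3.000e-03 -5.000e-03
  -2.000e-03]
 [-4.000e-03 -1.000e-03 -4.000e-03 -2.000e-03 -4.000e-03 -6.000e-03
  -7.000e-03 -7.000e-03  1.000e-03 -4.000e-03 -4.000e-03 -3.000e-03
  -3.000e-03]
 [ 2.000e-03  0.000e+00 -8.000e-03 -1.000e-03  3.800e-02  4.200e-02
   4.000e-02  4.200e-02  3.300e-02  4.000e-03  2.000e-03 -4.000e-03
  -1.000e-03]
 [-2.000e-03 -3.000e-03  4.000e-02  4.200e-02  4.100e-02  4.000e-02
   4.700e-02  3.700e-02  4.600e-02  3.300e-02 -5.000e-03 -2.000e-03
  -7.000e-03]
 [-7.000e-03 -3.000e-03  3.700e-02  3.700e-02  3.700e-02  5.500e-02
   5.000e-02  3.400e-02  4.500e-02  4.100e-02  1.800e-02 -4.000e-03
  -2.000e-03]
 [-3.000e-03  3.900e-02  3.900e-02  3.800e-02  5.500e-02  5.700e-02
   5.500e-02  4.800e-02  3.500e-02  3.700e-02  3.400e-02 -5.000e-03
  -5.000e-03]
 [
[... 348 characters left out ...]
00e-02  3.900e-02
   3.600e-02  3.500e-02  3.600e-02  2.400e-02 -1.000e-03 -5.000e-03
  -4.000e-03]
 [-3.000e-03  0.000e+00 -8.000e-03  1.900e-02  3.900e-02  3.200e-02
   3.700e-02  2.800e-02  2.300e-02 -0.000e+00 -1.000e-03 -1.000e-03
  -0.000e+00]
 [-7.000e-03 -6.000e-03 -3.000e-03 -0.000e+00  3.000e-03  7.000e-03
   7.000e-03  1.300e-02  1.200e-02 -7.000e-03 -6.000e-03 -4.000e-03
  -2.000e-03]
 [-6.000e-03 -1.000e-03 -1.000e-03 -6.000e-03  2.000e-03  4.000e-03
   2.000e-03 -5.000e-03 -4.000e-03  1.000e-03 -6.000e-03  1.000e-03
  -4.000e-03]
 [-3.000e-03  2.000e-03  1.000e-03 -0.000e+00 -4.000e-03 -4.000e-03
   3.000e-03  0.000e+00 -6.000e-03 -2.000e-03 -2.000e-03 -2.000e-03
   1.000e-03]]
```

View pics/c1.png

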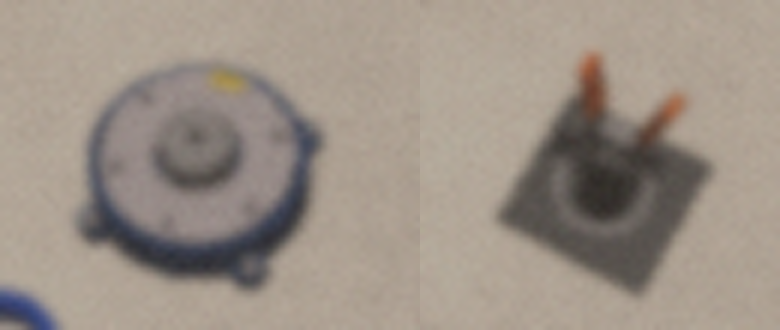

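View pics/c2.png

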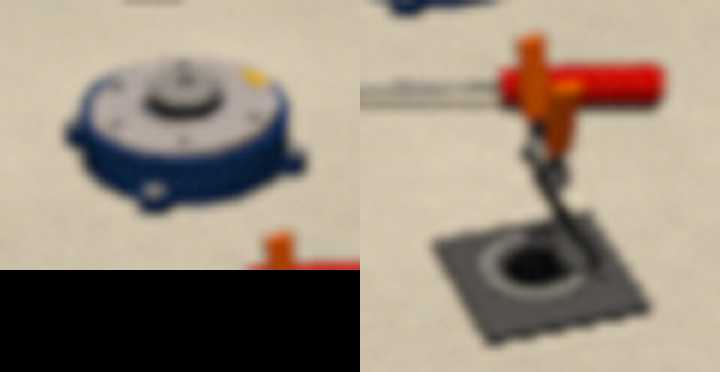

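```bash
cat >> h.py <<'E'
from scipy.spatial.transform import Rotation as Ro
def st():
    s=r.read_state(); p=s['position'];e=s['tool_rot']; 
    print('t %.2f p %s rpy %s F %s w %.4f'%(s['time_s'],np.round(p,4),np.round(e,4),np.round(s['force'],1),s['gripper_width'])); return s
def rel(tp,yaw=None,rp=(np.pi,0)):
    s=st(); R=Ro.from_euler('xyz',s['tool_rot']); d=R.inv().apply(np.array(tp)-s['position'])*100
    print('shift cm (current axes)',d.round(3))
    if yaw is not None:
        T=Ro.from_euler('xyz',[rp[0],rp[1],yaw]); q=(R.inv()*T)
        print('rotvec tool',q.as_rotvec().round(4),' shift in target axes',(T.inv().apply(np.array(tp)-s['position'])*100).round(3))
E
python3 - <<'E'
from h import *
c=load('scene0');s=load('side0')
print('mark',px(c,233,158.5,.043),px(s,227+256/6,160+76/6,.043))
print('stub top',px(c,195+197/6,145+140/6,.056),px(s,227+186/6,160+88/6,.056))
print('ring',px(c,275+181/6,200+190/6,.010),px(s,245+173/6,193+265/6,.010))
print('bottle',px(c,210,90,.17),'jar',px(c,180,126,.08))
print('handles',px(c,275+172/6,200+65/6,.143),px(c,275+258/6,200+103/6,.143))
print('handles',px(s,245+173/6,193+40/6,.143),px(s,245+205/6,193+88/6,.143))
rel([0.585+.026,-0.16+.079,.25],-1.25)
E
```

```text
mark [ 0.54123329 -0.20408726  0.043     ] [ 0.53789687 -0.20769807  0.043     ]
stub top [ 0.58757663 -0.17345377  0.056     ] [ 0.58268224 -0.16417833  0.056     ]
ring [0.51867663 0.18400702 0.01      ] [0.51654661 0.18270519 0.01      ]
bottle [ 0.46743363 -0.43454876  0.17      ] jar [ 0.62323142 -0.43200556  0.08      ]
handles [0.5236482  0.16120767 0.143     ] [0.50306597 0.20703048 0.143     ]
handles [0.51914455 0.16611048 0.143     ] [0.50235657 0.21277881 0.143     ]
t 0.15 p [ 0.1734 -0.5217  0.2309] rpy [-3.1415e+00  8.0000e-04 -1.2500e+00] F [0.3 0.5 0.1] w 0.0855
shift cm (current axes) [-28.026 -55.424  -1.882]
rotvec tool [-0.0001  0.0008 -0.    ]  shift in target axes [-28.023 -55.425  -1.909]
```

```bash
python3 - <<'E'
from h import *
rel([0.524,-0.226,.21],-.82)
E
```

```text
t 0.15 p [ 0.1734 -0.5217  0.2309] rpy [-3.1415e+00  8.0000e-04 -1.2500e+00] F [0.3 0.5 0.1] w 0.0855
shift cm (current axes) [-17.006 -42.596   2.108]
rotvec tool [-2.0e-04  8.0e-04 -4.3e-01]  shift in target axes [  2.299 -45.808   2.091]
```

```bash
python3 -m inch '[{"rz":-0.1433},{"rz":-0.1433},{"rz":-0.1434},{"dx":0.256,"dy":-5.09,"dz":0.232},{"dx":0.256,"dy":-5.09,"dz":0.232},{"dx":0.256,"dy":-5.09,"dz":0.232},{"dx":0.256,"dy":-5.09,"dz":0.232},{"dx":0.256,"dy":-5.09,"dz":0.232},{"dx":0.256,"dy":-5.09,"dz":0.232},{"dx":0.256,"dy":-5.09,"dz":0.232},{"dx":0.256,"dy":-5.09,"dz":0.232},{"dx":0.256,"dy":-5.09,"dz":0.232}]' 0 20; python3 -m inch '[{},{}]'
python3 - <<'E'
from h import *
st(); c=save('wrist','w1')
E
```

```text
t 0.15 p [ 0.1734 -0.5217  0.2309] rpy [-3.1415e+00  8.0000e-04 -1.2500e+00] F [0.3 0.5 0.1] w 0.0855invalid input
invalid input
```

View pics/w1.png

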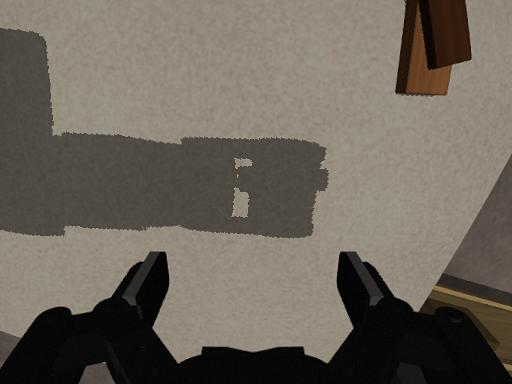

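```bash
python3 -m inch '[{"dx":0,"dy":0,"dz":0,"rx":0,"ry":0,"rz":-0.143},{"dx":0,"dy":0,"dz":0,"rx":0,"ry":0,"rz":-0.143},{"dx":0,"dy":0,"dz":0,"rx":0,"ry":0,"rz":-0.144}]' 0 20
```

```text
time_s: 0.57
position: [0.1734, -0.5218, 0.2311]
tool_rot: [-3.141, 0.0, -0.815]
force: [0.2, -0.1, -0.7]
gripper_width: 0.0326
```

```bash
python3 -m inch '[{"dx":0.256,"dy":-5.09,"dz":0.232,"rx":0,"ry":0,"rz":0},{"dx":0.256,"dy":-5.09,"dz":0.232,"rx":0,"ry":0,"rz":0},{"dx":0.256,"dy":-5.09,"dz":0.232,"rx":0,"ry":0,"rz":0},{"dx":0.256,"dy":-5.09,"dz":0.232,"rx":0,"ry":0,"rz":0},{"dx":0.256,"dy":-5.09,"dz":0.232,"rx":0,"ry":0,"rz":0},{"dx":0.256,"dy":-5.09,"dz":0.232,"rx":0,"ry":0,"rz":0},{"dx":0.256,"dy":-5.09,"dz":0.232,"rx":0,"ry":0,"rz":0},{"dx":0.256,"dy":-5.09,"dz":0.232,"rx":0,"ry":0,"rz":0},{"dx":0.256,"dy":-5.09,"dz":0.232,"rx":0,"ry":0,"rz":0},{"dx":0,"dy":0,"dz":0,"rx":0,"ry":0,"rz":0},{"dx":0,"dy":0,"dz":0,"rx":0,"ry":0,"rz":0}]'
python3 - <<'E'
from h import *
st(); c=save('wrist','w1')
E
```

```text
time_s: 1.95
position: [0.5238, -0.2263, 0.2102]
tool_rot: [3.141, 0.001, -0.82]
force: [0.4, -0.0, -0.8]
gripper_width: 0.0
t 1.95 p [ 0.5238 -0.2263  0.2102] rpy [ 3.1412e+00  5.0000e-04 -8.1960e-01] F [ 0.4 -0.  -0.8] w 0.0000
```

View pics/w1.png

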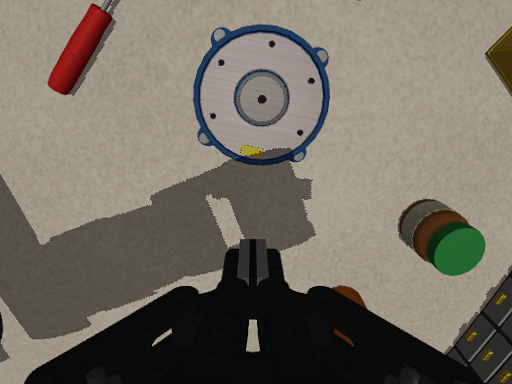

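The wrist view shows the hub centred near (262,96), the stub top at (262,98) and the yellow mark at (252,151). Next I'll fit these precisely.

```bash
python3 - <<'E'
from h import *
c=load('w1'); im=c['img']
cv2.imwrite('pics/c3.png',cv2.resize(im[15:175,180:345],None,fx=4,fy=3.7,interpolation=cv2.INTER_CUBIC)) 
o=-c['R'].T@c['t']; print(o, c['R'].round(3))
print('stub',px(c,262,98,.056),px(c,262,98)); print('mark',px(c,252,151,.042),px(c,252,151))
hsv=cv2.cvtColor(im,cv2.COLOR_BGR2HSV); m=((hsv[...,0]>100)&(hsv[...,0]<125)&(hsv[...,1]>130)).astype(np.uint8)
m[200:]=0
# inner boundary of blue ring: non-blue region containing the plate
n,l,s,ce=cv2.connectedComponentsWithStats(1-m,connectivity=4); k=l[75,262]; k2=l[70,262]
print(s[k],ce[k])
from scipy.optimize import least_squares
for name,mask,z in [('inner',(l==k),.036)]:
    mask=cv2.morphologyEx(mask.astype(np.uint8),cv2.MORPH_OPEN,np.ones((3,3)))
    cn=max(cv2.findContours(mask,0,1)[0],key=cv2.contourArea)[:,0]
    Q=np.array([px(c,*q,z)[:2] for q in cn.astype(float)])
    f=least_squares(lambda p:np.hypot(*(Q-p[:2]).T)-p[2],[.585,-.17,.06],loss='soft_l1',f_scale=.001); print(name,f.x,np.std(f.fun))
    hull=cn
E
```

```text
[ 0.5844455  -0.17024517  0.35336414] [[ 0.682 -0.731 -0.001]
 [-0.692 -0.645  0.324]
 [-0.238 -0.221 -0.946]]
stub [ 0.58521093 -0.18163943  0.056     ] [ 0.58521078 -0.18163715  0.05605968]
mark [ 0.53938545 -0.21133526  0.042     ] [ 0.53990719 -0.21085948  0.04560525]
[  200    32   124   128 12216] [261.16200065  95.65135887]
inner [ 0.58412186 -0.18225084  0.06228597] 0.0003690371085627544
```

View pics/c3.png

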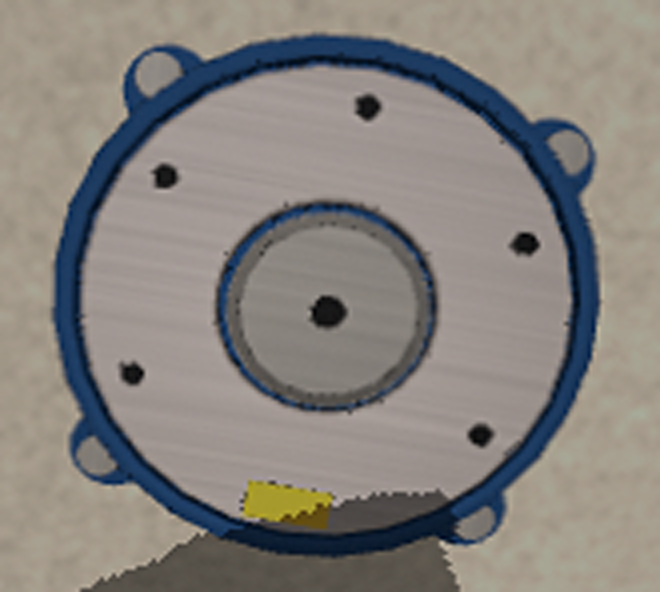

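```bash
python3 - <<'E'
from h import *
rel([0.5475,-0.2055,.052],-1.004)
E
```

```text
t 2.00 p [ 0.5235 -0.2267  0.2103] rpy [ 3.1413e+00  3.0000e-04 -8.2050e-01] F [-0.4 -1.  -0.2] w -0.0002
shift cm (current axes) [ 0.088 -3.204 15.832]
rotvec tool [0.0003 0.0003 0.1835]  shift in target axes [-0.502 -3.161 15.833]
```

```bash
python3 -m inch '[{"dx":0,"dy":0,"dz":0,"rx":0,"ry":0,"rz":0.092},{"dx":0,"dy":0,"dz":0,"rx":0,"ry":0,"rz":0.0915},{"dx":-0.25,"dy":-1.58,"dz":5,"rx":0,"ry":0,"rz":0},{"dx":-0.25,"dy":-1.58,"dz":5,"rx":0,"ry":0,"rz":0},{"dx":0,"dy":0,"dz":4,"rx":0,"ry":0,"rz":0},{"dx":0,"dy":0,"dz":1.83,"rx":0,"ry":0,"rz":0},{"dx":0,"dy":0,"dz":0,"rx":0,"ry":0,"rz":0},{"dx":0,"dy":0,"dz":0,"rx":0,"ry":0,"rz":0}]'
python3 - <<'E'
from h import *
st(); c=save('wrist','w2')
E
```

```text
time_s: 3.0
position: [0.5488, -0.2058, 0.0538]
tool_rot: [-3.14, -0.002, -1.004]
force: [-0.7, -0.2, 1.0]
gripper_width: 0.0001
t 3.00 p [ 0.5488 -0.2058  0.0538] rpy [-3.1403e+00 -2.1000e-03 -1.0041e+00] F [-0.7 -0.2  1. ] w 0.0001
```

View pics/w2.png

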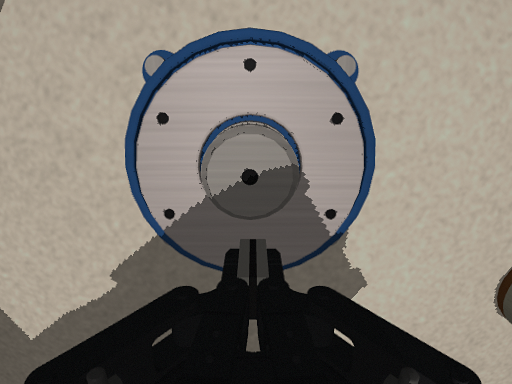

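The fingers sit on the line from hub centre to mark: hub centre is at x≈250, fingers at x≈252, and the mark is hidden beneath them. I'll press down in small steps.

```bash
python3 -m inch '[{"dx":0,"dy":0,"dz":0.3,"rx":0,"ry":0,"rz":0},{"dx":0,"dy":0,"dz":0.3,"rx":0,"ry":0,"rz":0},{"dx":0,"dy":0,"dz":0.2,"rx":0,"ry":0,"rz":0},{"dx":0,"dy":0,"dz":0.2,"rx":0,"ry":0,"rz":0},{"dx":0,"dy":0,"dz":0.2,"rx":0,"ry":0,"rz":0},{"dx":0,"dy":0,"dz":0.1,"rx":0,"ry":0,"rz":0},{"dx":0,"dy":0,"dz":0.1,"rx":0,"ry":0,"rz":0},{"dx":0,"dy":0,"dz":0,"rx":0,"ry":0,"rz":0},{"dx":0,"dy":0,"dz":0,"rx":0,"ry":0,"rz":0}]'; python3 -m inch '[{"dx":0,"dy":0,"dz":0.1,"rx":0,"ry":0,"rz":0},{"dx":0,"dy":0,"dz":0.05,"rx":0,"ry":0,"rz":0},{"dx":0,"dy":0,"dz":0,"rx":0,"ry":0,"rz":0}]'
```

```text
time_s: 4.18
position: [0.5479, -0.2051, 0.0382]
tool_rot: [3.141, 0.0, -1.003]
force: [-3.4, -1.1, 4.0]
gripper_width: 0.0004
time_s: 4.55
position: [0.5479, -0.2052, 0.0366]
tool_rot: [3.141, 0.0, -1.003]
force: [-2.8, -1.3, 4.6]
gripper_width: 0.0003
```

```bash
python3 -m inch '[{"dx":0,"dy":0,"dz":0.05,"rx":0,"ry":0,"rz":0},{"dx":0,"dy":0,"dz":0.0,"rx":0,"ry":0,"rz":0}]'; python3 -m inch '[{"dx":0,"dy":0,"dz":0.05,"rx":0,"ry":0,"rz":0},{"dx":0,"dy":0,"dz":0,"rx":0,"ry":0,"rz":0}]'; python3 -m inch '[{"dx":0,"dy":0,"dz":0.05,"rx":0,"ry":0,"rz":0},{"dx":0,"dy":0,"dz":0,"rx":0,"ry":0,"rz":0}]'
```

```text
time_s: 4.8
position: [0.5479, -0.2052, 0.0362]
tool_rot: [3.141, 0.0, -1.003]
force: [-3.9, -1.9, 4.9]
gripper_width: -0.0
time_s: 5.05
position: [0.5479, -0.2052, 0.036]
tool_rot: [3.141, 0.0, -1.003]
force: [-5.6, -2.3, 9.4]
gripper_width: 0.0001
time_s: 5.3
position: [0.548, -0.2052, 0.036]
tool_rot: [3.141, -0.0, -1.003]
force: [-7.7, -1.4, 15.3]
gripper_width: -0.0001
```

```bash
python3 -m inch '[{"dx":0,"dy":0,"dz":0.05,"rx":0,"ry":0,"rz":0},{"dx":0,"dy":0,"dz":0,"rx":0,"ry":0,"rz":0}]';python3 -m inch '[{"dx":0,"dy":0,"dz":-1,"rx":0,"ry":0,"rz":0},{"dx":0,"dy":0,"dz":-4,"rx":0,"ry":0,"rz":0},{"dx":0,"dy":0,"dz":-5,"rx":0,"ry":0,"rz":0},{"dx":0,"dy":2,"dz":-5,"rx":0,"ry":0,"rz":0},{"dx":0,"dy":0,"dz":0,"rx":0,"ry":0,"rz":0},{"dx":0,"dy":0,"dz":0,"rx":0,"ry":0,"rz":0},{"dx":0,"dy":0,"dz":0,"rx":0,"ry":0,"rz":0}]'
cat >> h.py <<'E'
from scipy.optimize import least_squares
def hubfit(tag):
    c=load(tag); im=c['img']; hsv=cv2.cvtColor(im,cv2.COLOR_BGR2HSV); m=((hsv[...,0]>100)&(hsv[...,0]<125)&(hsv[...,1]>130)).astype(np.uint8)
    g=proj(c,[[.585,-.182+.033,.036],[.585+.033,-.182,.036],[.585-.033,-.182,.036]]).round().astype(int)
    n,l,s,ce=cv2.connectedComponentsWithStats(1-m,connectivity=4)
    mask=np.zeros_like(m)
    for u,v in g: mask|=(l==l[v,u]).astype(np.uint8) if l[v,u] else 0
    mask=cv2.morphologyEx(mask,cv2.MORPH_OPEN,np.ones((3,3)))
    cn=max(cv2.findContours(mask,0,1)[0],key=cv2.contourArea)[:,0]
    Q=np.array([px(c,*q,.036)[:2] for q in cn.astype(float)])
    f=least_squares(lambda p:np.hypot(*(Q-p[:2]).T)-p[2],[.585,-.17,.06],loss='soft_l1',f_scale=.0005); print(tag,f.x.round(4),np.std(f.fun))
    return f.x
E
python3 - <<'E'
from h import *
s=st(); c=save('wrist','w3'); save('side','s3')
T=Ro.from_euler('xyz',s['tool_rot'])
print('tcp px',proj(c,[s['position'],s['position']+T.apply([0.011*0,.011,0]),s['position']+T.apply([0,-.011,0])]))
hubfit('w1');h=hubfit('w3')
P=cloud(c); d=P[...,:2]-h[:2]; rr=np.hypot(*np.moveaxis(d,-1,0)); k=(rr>.032)&(rr<.057)
A=np.c_[d[k],np.ones(k.sum())]; print('plane',np.linalg.lstsq(A,P[k][:,2],rcond=None)[0], k.sum())
k=(rr>.064)&(rr<.068);print('rim z',np.median(P[k][:,2]))
k=(rr<.019);print('stub z',np.median(P[k][:,2]))
E
```

```text
time_s: 5.55
position: [0.548, -0.2052, 0.0359]
tool_rot: [3.141, -0.0, -1.003]
force: [-9.8, -0.1, 19.7]
gripper_width: -0.0001
time_s: 6.42
position: [0.5309, -0.2153, 0.1831]
tool_rot: [3.141, 0.002, -1.003]
force: [-0.3, -0.4, -0.1]
gripper_width: -0.0001
t 6.42 p [ 0.5309 -0.2153  0.1831] rpy [ 3.1406e+00  2.1000e-03 -1.0032e+00] F [-0.3 -0.4 -0.1] w -0.0001
tcp px [[251.52655324 251.26331198]
 [251.55986658 268.69255477]
 [251.49215938 232.9497357 ]]
w1 [ 0.5841 -0.1823  0.0623] 0.0003691310479885308
w3 [ 0.5845 -0.1819  0.0614] 0.0003238040810683749
plane [-2.07292815 -1.31851362  0.09505256] 20164
rim z 0.24659635750573206
stub z 0.05661996309806915
```

View pics/w3.png

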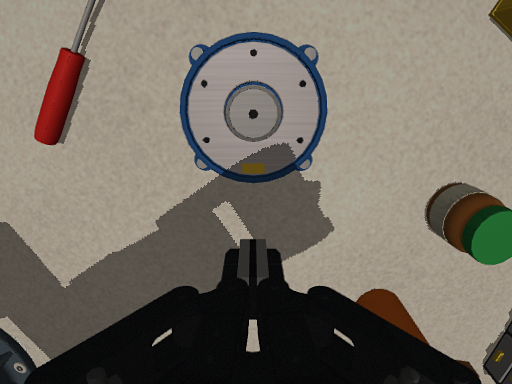

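```bash
python3 - <<'E'
from h import *
c=load('w3');P=cloud(c);h=[.5845,-.1819]; d=P[...,:2]-h; rr=np.hypot(*np.moveaxis(d,-1,0)); k=(rr>.034)&(rr<.057)&(P[...,2]>.02)&(P[...,2]<.06)
f=least_squares(lambda p:np.c_[d[k],np.ones(k.sum())]@p-P[k][:,2],[0,0,.036],loss='soft_l1',f_scale=.001);print(f.x,np.std(f.fun))
# tilt along mark
print('stub c',px(c,252.7,113,.056))
rel([.52-.083*0,.19,.22],-1.15)
E
```

```text
[0.00096555 0.00099116 0.03660079] 0.0007304650383734267
stub c [ 0.58455884 -0.18158292  0.056     ]
t 6.53 p [ 0.531  -0.2154  0.1834] rpy [ 3.1407e+00  1.7000e-03 -1.0032e+00] F [-0.3  0.3 -0.3] w 0.0003
shift cm (current axes) [-34.784 -20.862  -3.62 ]
rotvec tool [0.0011 0.0016 0.1468]  shift in target axes [-37.455 -15.556  -3.66 ]
```

```bash
python3 - <<'E'
from h import *
rel([.44,.155,.24],-1.15)
E
```

```text
t 6.53 p [ 0.531  -0.2154  0.1834] rpy [ 3.1407e+00  1.7000e-03 -1.0032e+00] F [-0.3  0.3 -0.3] w 0.0003
shift cm (current axes) [-36.136 -12.233  -5.609]
rotvec tool [0.0011 0.0016 0.1468]  shift in target axes [-37.528  -6.824  -5.66 ]
```

```bash
python3 -m inch '[{"dx":0,"dy":0,"dz":-2.8,"rx":0,"ry":0,"rz":0.0734},{"dx":0,"dy":0,"dz":-2.86,"rx":0,"ry":0,"rz":0.0734},{"dx":-4.69,"dy":-0.853,"dz":0,"rx":0,"ry":0,"rz":0},{"dx":-4.69,"dy":-0.853,"dz":0,"rx":0,"ry":0,"rz":0},{"dx":-4.69,"dy":-0.853,"dz":0,"rx":0,"ry":0,"rz":0},{"dx":-4.69,"dy":-0.853,"dz":0,"rx":0,"ry":0,"rz":0},{"dx":-4.69,"dy":-0.853,"dz":0,"rx":0,"ry":0,"rz":0},{"dx":-4.69,"dy":-0.853,"dz":0,"rx":0,"ry":0,"rz":0},{"dx":-4.69,"dy":-0.853,"dz":0,"rx":0,"ry":0,"rz":0},{"dx":-4.69,"dy":-0.853,"dz":0,"rx":0,"ry":0,"rz":0},{"dx":0,"dy":0,"dz":0,"rx":0,"ry":0,"rz":0},{"dx":0,"dy":0,"dz":0,"rx":0,"ry":0,"rz":0}]' 1 40
python3 - <<'E'
from h import *
s=st(); c=save('wrist','w4')
cv2.imwrite('pics/w4b.png',cv2.resize(c['img'][0:230,130:390],None,fx=3,fy=2.6,interpolation=cv2.INTER_CUBIC))
E
```

```text
time_s: 8.02
position: [0.4404, 0.1544, 0.2408]
tool_rot: [3.141, -0.0, -1.15]
force: [-0.1, -0.8, 0.3]
gripper_width: 0.0854
t 8.03 p [0.4404 0.1544 0.2408] rpy [ 3.1409e+00 -1.0000e-04 -1.1497e+00] F [-0.1 -0.8  0.3] w 0.0854
```

View pics/w4.png

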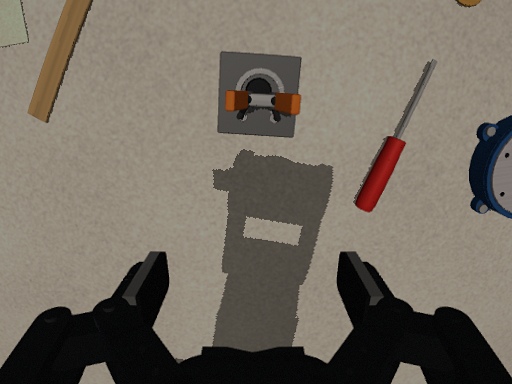

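```bash
python3 - <<'E'
from h import *
c=load('w4')
cv2.imwrite('pics/w4c.png',cv2.resize(c['img'][45:145,210:310],None,fx=6,fy=6,interpolation=cv2.INTER_CUBIC))
E
```

```text
(no output)
```

View pics/w4c.png

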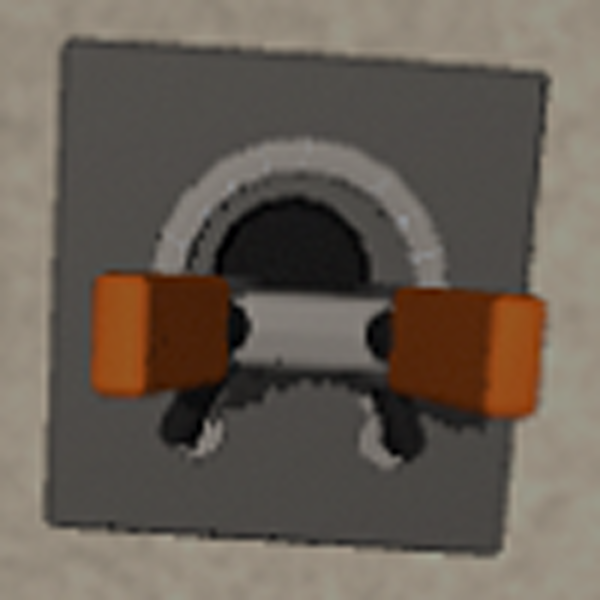

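Enlarged: the handle top faces are centred at crop (121,333) and (517,355), which is pixels (230.2,100.5) and (296.2,104.2). The ring's open end is toward the camera bottom.

```bash
python3 - <<'E'
from h import *
c=load('w4'); g=lambda x,y,z:px(c,210+x/6-.4,45+y/6-.4,z)
L=g(121,333,.142);R=g(517,355,.142); print(L,R,np.linalg.norm(L-R)); d=L-R; print('mid',(L+R)/2,'yaw of line',np.arctan2(d[1],d[0]))
# outer edges
a=g(95,333,.142);b=g(543,356,.142);print('outer',np.linalg.norm(a-b),(a+b)/2)
# block corners
B=[g(68,40,.008),g(547,75,.008),g(500,553,.008),g(47,522,.008)];print(np.mean(B,0)); e=B[1]-B[0];print('block yaw',np.arctan2(e[1],e[0]),np.linalg.norm(e))
# ring outer arc pts z=.011
pts=np.array([g(x,y,.011)[:2] for x,y in [(302,136),(230,158),(180,205),(156,262),(375,158),(425,205),(445,265)]])
f=least_squares(lambda p:np.hypot(*(pts-p[:2]).T)-p[2],[.51,.19,.03]);print('ring',f.x,np.abs(f.fun).max())
P=cloud(c);print('z handles',P[100,230],P[104,296])
E
```

```text
[0.50218273 0.20062792 0.142     ] [0.52064892 0.15277092 0.142     ] 0.05129612260207919
mid [0.51141582 0.17669942 0.142     ] yaw of line 1.9390555297898018
outer 0.058036678398146725 [0.51138078 0.17666844 0.142     ]
[0.51329973 0.17910681 0.008     ]
block yaw -1.2171421172258636 0.09275356160387317
ring [0.51631118 0.17826196 0.02897048] 0.00023400499651225065
z handles [0.50230306 0.20051237 0.14161685] [0.52057609 0.15244496 0.14143489]
```

```bash
python3 - <<'E'
from h import *
rel([.5114,.1767,.10],-1.205)
c=load('w3')
cv2.imwrite('pics/w3c.png',cv2.resize(c['img'][225:285,212:292],None,fx=8,fy=8,interpolation=cv2.INTER_CUBIC))
E
```

```text
t 8.07 p [0.4405 0.154  0.2409] rpy [ 3.1410e+00 -1.0000e-04 -1.1507e+00] F [ 0.4 -0.5 -0.1] w 0.0853
shift cm (current axes) [ 0.817 -7.409 14.086]
rotvec tool [ 0.0006 -0.0001  0.0543]  shift in target axes [ 0.415 -7.435 14.091]
```

View pics/w3c.png

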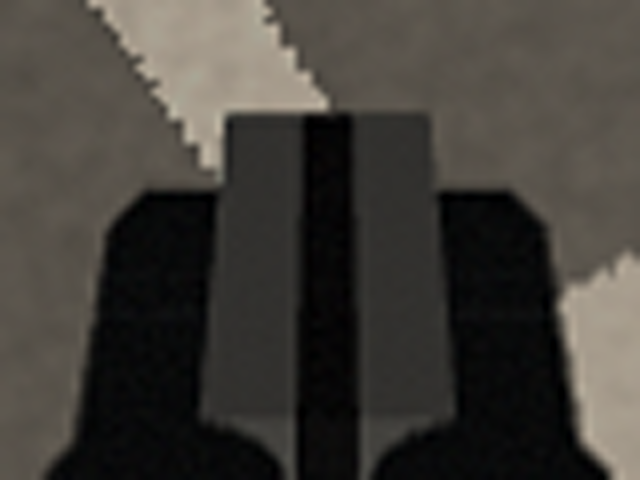

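```bash
python3 -m inch '[{"dx":0,"dy":0,"dz":0,"rx":0,"ry":0,"rz":0.054},{"dx":0.18,"dy":-3.72,"dz":0,"rx":0,"ry":0,"rz":0},{"dx":0.18,"dy":-3.72,"dz":0,"rx":0,"ry":0,"rz":0},{"dx":0,"dy":0,"dz":4,"rx":0,"ry":0,"rz":0},{"dx":0,"dy":0,"dz":4,"rx":0,"ry":0,"rz":0},{"dx":0,"dy":0,"dz":0,"rx":0,"ry":0,"rz":0},{"dx":0,"dy":0,"dz":0,"rx":0,"ry":0,"rz":0}]'
python3 - <<'E'
from h import *
s=st(); c=save('wrist','w5'); save('side','s5')
E
```

```text
time_s: 8.95
position: [0.512, 0.1774, 0.1626]
tool_rot: [-3.14, -0.0, -1.205]
force: [-0.0, 0.5, 0.6]
gripper_width: 0.0854
t 8.95 p [0.512  0.1774 0.1626] rpy [-3.1400e+00 -2.0000e-04 -1.2052e+00] F [-0.   0.5  0.6] w 0.0854
```

View pics/w5.png

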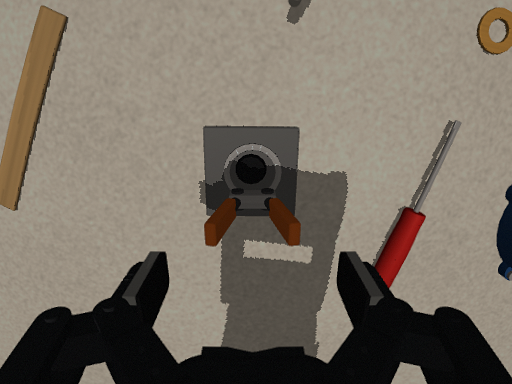

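The handle tops, at (210,238) and (295,238), are centred between the fingers. I'll descend and squeeze.

```bash
python3 -m inch '[{"dx":0,"dy":0,"dz":3,"rx":0,"ry":0,"rz":0},{"dx":0,"dy":0,"dz":2.2,"rx":0,"ry":0,"rz":0},{"dx":0,"dy":0,"dz":0.9,"rx":0,"ry":0,"rz":0},{"dx":0,"dy":0,"dz":0,"rx":0,"ry":0,"rz":0},{"dx":0,"dy":0,"dz":0,"rx":0,"ry":0,"rz":0}]'; python3 -m inch '[{"dx":0,"dy":0,"dz":0,"rx":0,"ry":0,"rz":0},{"dx":0,"dy":0,"dz":0,"rx":0,"ry":0,"rz":0},{"dx":0,"dy":0,"dz":0,"rx":0,"ry":0,"rz":0},{"dx":0,"dy":0,"dz":0,"rx":0,"ry":0,"rz":0},{"dx":0,"dy":0,"dz":0,"rx":0,"ry":0,"rz":0},{"dx":0,"dy":0,"dz":0,"rx":0,"ry":0,"rz":0}]' 0 40
python3 - <<'E'
from h import *
s=st(); c=save('wrist','w6'); c=save('side','s6')
cv2.imwrite('pics/s6c.png',cv2.resize(c['img'][160:260,220:340],None,fx=5,fy=5,interpolation=cv2.INTER_CUBIC))
E
```

```text
time_s: 9.68
position: [0.5117, 0.1781, 0.1013]
tool_rot: [-3.14, -0.0, -1.204]
force: [0.3, -0.2, 0.3]
gripper_width: 0.0854
time_s: 10.42
position: [0.5118, 0.1778, 0.1016]
tool_rot: [-3.14, -0.001, -1.204]
force: [-2.1, -2.3, 13.4]
gripper_width: 0.0305
t 10.43 p [0.5118 0.1778 0.1016] rpy [-3.1397e+00 -6.0000e-04 -1.2041e+00] F [-2.1 -2.3 13.4] w 0.0305
```

View pics/w6.png

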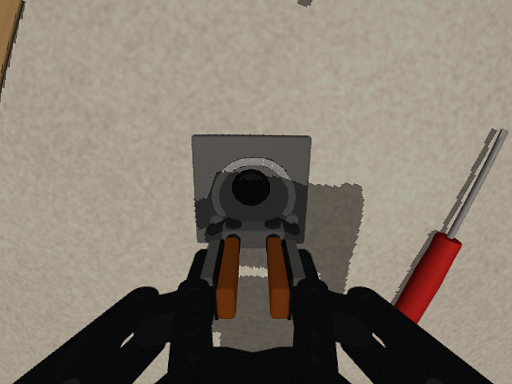

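View pics/s6c.png

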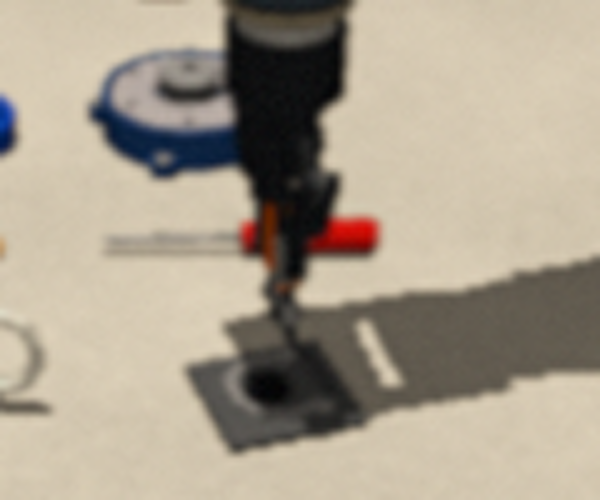

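The handles are squeezed to 30.5 mm and the ring is spread. I'll lift it.

```bash
python3 -m inch '[{"dx":0,"dy":0,"dz":-0.3,"rx":0,"ry":0,"rz":0},{"dx":0,"dy":0,"dz":-0.7,"rx":0,"ry":0,"rz":0},{"dx":0,"dy":0,"dz":-1.5,"rx":0,"ry":0,"rz":0},{"dx":0,"dy":0,"dz":-3,"rx":0,"ry":0,"rz":0},{"dx":0,"dy":0,"dz":-3,"rx":0,"ry":0,"rz":0},{"dx":0,"dy":0,"dz":-1.5,"rx":0,"ry":0,"rz":0},{"dx":0,"dy":0,"dz":0,"rx":0,"ry":0,"rz":0},{"dx":0,"dy":0,"dz":0,"rx":0,"ry":0,"rz":0}]'
python3 - <<'E'
from h import *
s=st(); c=save('wrist','w7'); 
cv2.imwrite('pics/w7c.png',cv2.resize(c['img'][130:330,150:360],None,fx=3.5,fy=3,interpolation=cv2.INTER_CUBIC))
c=save('side','s7')
cv2.imwrite('pics/s7c.png',cv2.resize(c['img'][120:260,220:340],None,fx=5,fy=4.2,interpolation=cv2.INTER_CUBIC))
c=save('scene','c7')
E
```

```text
time_s: 11.52
position: [0.5106, 0.1778, 0.1992]
tool_rot: [3.14, 0.0, -1.204]
force: [0.7, 0.9, -2.6]
gripper_width: 0.0303
t 11.53 p [0.5106 0.1778 0.1992] rpy [ 3.1399e+00  2.0000e-04 -1.2043e+00] F [ 0.7  0.9 -2.6] w 0.0303
```

View pics/w7.png

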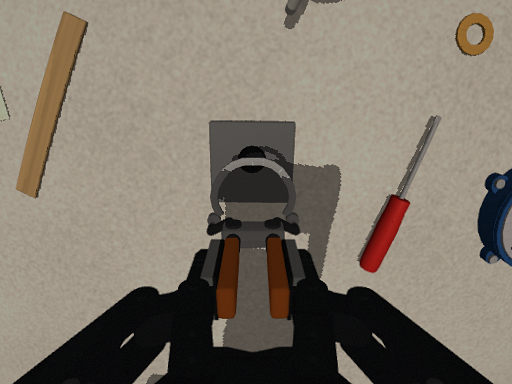

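View pics/s7c.png

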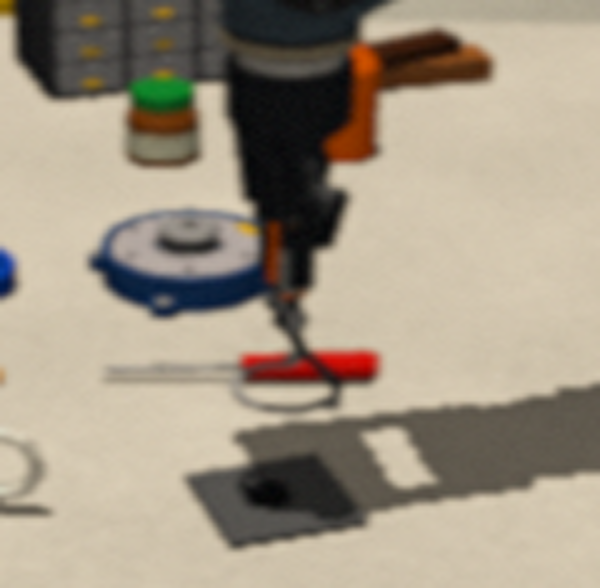

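```bash
cat >> h.py <<'E'
def ringfit(tag,pos,rpy,show=True):
    c=load(tag); P=cloud(c); T=Ro.from_euler('xyz',rpy); q=T.inv().apply((P-pos).reshape(-1,3)).reshape(P.shape)
    k=(q[...,2]>.078)&(q[...,2]<.108)&(np.hypot(q[...,0],q[...,1])<.05)&(q[...,1]<0.004)
    K=q[k]
    A=np.c_[K[:,:2],np.ones(len(K))]
    pl=least_squares(lambda p:A@p-K[:,2],[0,0,.094],loss='soft_l1',f_scale=.001).x
    # mean circle with fixed width: use mask, rays intersect plane
    f=least_squares(lambda p:np.clip(np.abs(np.hypot(*(K[:,:2]-p[:2]).T)-p[2])-.003,0,None),[0,0,.0305],loss='soft_l1',f_scale=.0005)
    print(tag,len(K),'plane',pl.round(4),'z med',np.median(K[:,2]),'circle',f.x.round(5)); return c,k,q
E
python3 - <<'E'
from h import *
s=r.read_state()
c,k,q=ringfit('w7',s['position'],s['tool_rot'])
im=c['img'].copy(); im[k]=(0,255,0); cv2.imwrite('pics/w7m.png',cv2.resize(np.hstack([c['img'][140:260,195:310],im[140:260,195:310]]),None,fx=3.4,fy=4))
E
```

```text
w7 995 plane [-0.0013 -0.0049  0.0903] z med 0.09033014026045139 circle [0.00083 0.00262 0.03224]
```

View pics/w7m.png

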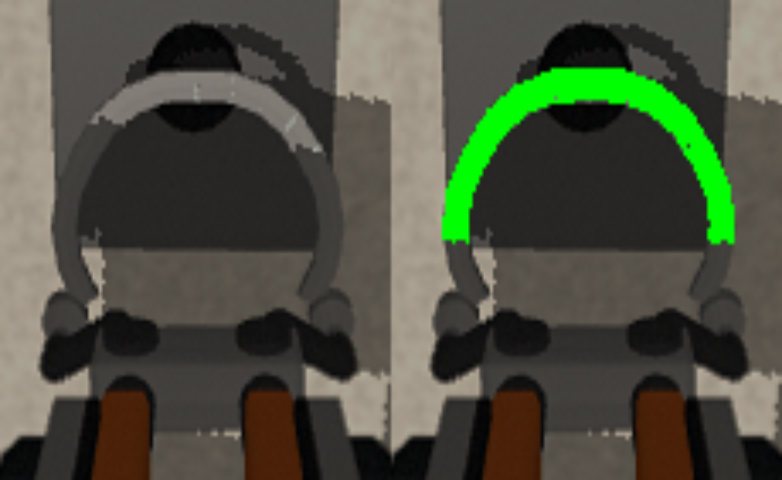

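```bash
sed -i 's/\[...,1\]<0.004/[...,1]<0.016/' h.py; python3 - <<'E'
from h import *
s=r.read_state()
ringfit('w7',s['position'],s['tool_rot'])
rel([.5866,-.180,.20],-1.204)
E
```

```text
w7 1249 plane [-0.0025 -0.0032  0.0903] z med 0.09033847723557348 circle [0.00088 0.00243 0.03209]
t 11.68 p [0.5107 0.1778 0.1992] rpy [ 3.1399e+00  2.0000e-04 -1.2043e+00] F [-0.5  0.1 -2.9] w 0.0297
shift cm (current axes) [36.122  5.733 -0.073]
rotvec tool [ 0.0017  0.0002 -0.0003]  shift in target axes [36.121  5.744 -0.075]
```

```bash
python3 -m inch '[{"dx":2,"dy":0.318,"dz":0,"rx":0.0015,"ry":0,"rz":0},{"dx":3.7,"dy":0.588,"dz":0,"rx":0,"ry":0,"rz":0},{"dx":4.1,"dy":0.651,"dz":0,"rx":0,"ry":0,"rz":0},{"dx":4.1,"dy":0.651,"dz":0,"rx":0,"ry":0,"rz":0},{"dx":4.1,"dy":0.651,"dz":0,"rx":0,"ry":0,"rz":0},{"dx":4.1,"dy":0.651,"dz":0,"rx":0,"ry":0,"rz":0},{"dx":4.1,"dy":0.651,"dz":0,"rx":0,"ry":0,"rz":0},{"dx":4.1,"dy":0.651,"dz":0,"rx":0,"ry":0,"rz":0},{"dx":3.7,"dy":0.588,"dz":0,"rx":0,"ry":0,"rz":0},{"dx":2.12,"dy":0.35,"dz":0,"rx":0,"ry":0,"rz":0},{"dx":0,"dy":0,"dz":0,"rx":0,"ry":0,"rz":0},{"dx":0,"dy":0,"dz":0,"rx":0,"ry":0,"rz":0}]'
python3 -m inch '[{"dx":0,"dy":0,"dz":0,"rx":0,"ry":0,"rz":0},{"dx":0,"dy":0,"dz":0,"rx":0,"ry":0,"rz":0}]'
python3 - <<'E'
from h import *
s=st(); c=save('wrist','w8'); ringfit('w8',s['position'],s['tool_rot'])
cv2.imwrite('pics/w8c.png',cv2.resize(c['img'][130:290,170:340],None,fx=4.5,fy=3.7,interpolation=cv2.INTER_CUBIC))
save('side','s8');save('scene','c8')
E
```

```text
time_s: 13.18
position: [0.5867, -0.1789, 0.1999]
tool_rot: [-3.14, 0.001, -1.204]
force: [0.1, 0.3, -2.1]
gripper_width: 0.0299
time_s: 13.42
position: [0.5869, -0.1792, 0.2003]
tool_rot: [-3.14, -0.0, -1.203]
force: [-0.3, -0.1, -2.1]
gripper_width: 0.03
t 13.43 p [ 0.5869 -0.1792  0.2003] rpy [-3.14   -0.     -1.2034] F [-0.3 -0.1 -2.1] w 0.0300
w8 1256 plane [-0.0004 -0.0029  0.0903] z med 0.09035833349624042 circle [0.00089 0.00235 0.03211]
```

View pics/w8.png

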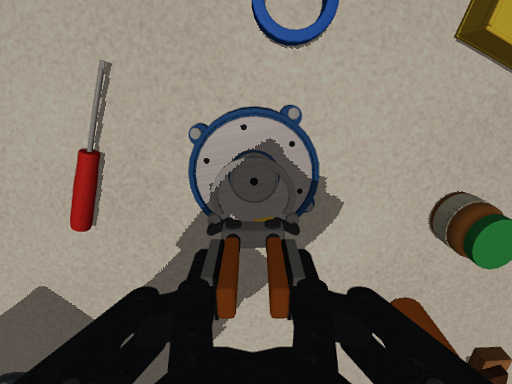

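View pics/w8c.png

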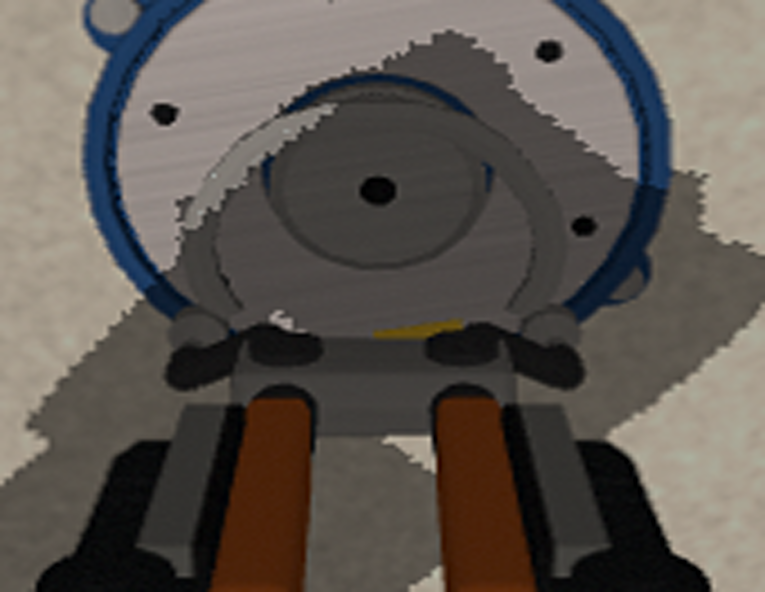

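```bash
cat >> h.py <<'E'
def stubrel(tag,u,v,pos,rpy,z=.056):
    c=load(tag); p=px(c,u,v,z); q=Ro.from_euler('xyz',rpy).inv().apply(p-pos); print('stub world',p.round(4),'tool',(q*1000).round(2)); return q
E
python3 - <<'E'
from h import *
s=st(); stubrel('w8',253.6,181.0,s['position'],s['tool_rot'])
for n,t in [('side','s8'),('scene','c8')]:
    c=load(t); q=proj(c,[[.5845,-.182,.056]])[0].astype(int); print(q)
    cv2.imwrite('pics/'+t+'c.png',cv2.resize(c['img'][q[1]-45:q[1]+35,q[0]-50:q[0]+50],None,fx=7,fy=7,interpolation=cv2.INTER_CUBIC))
E
```

```text
t 13.57 p [ 0.5868 -0.1796  0.2002] rpy [-3.1401 -0.     -1.2039] F [-0.4  0.4 -1.6] w 0.0304
stub world [ 0.5843 -0.1821  0.056 ] tool [  1.35   3.47 144.2 ]
[257 172]
[227 166]
```

View pics/s8c.png

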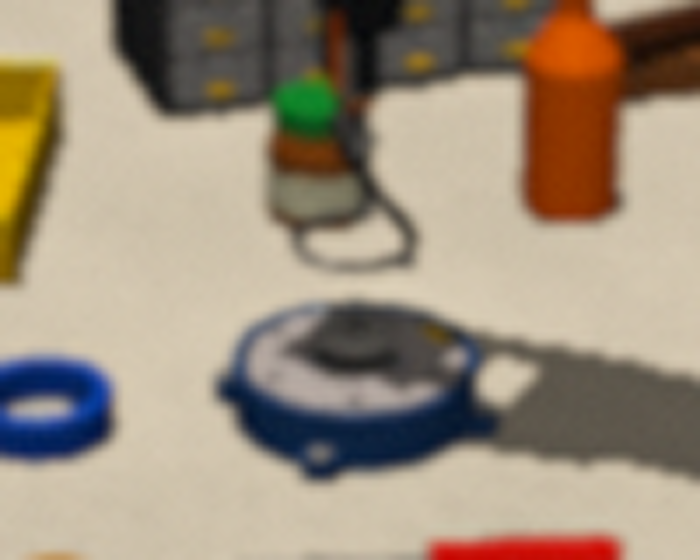

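View pics/c8c.png

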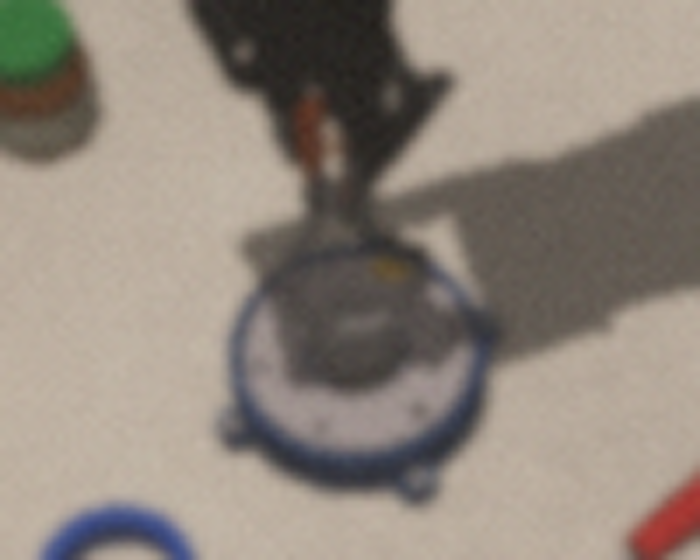

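```bash
sed -i 's/\[...,2\]<.108/[...,2]<.0985/' h.py
python3 -m inch '[{"dx":0.05,"dy":0.11,"dz":1,"rx":0,"ry":0,"rz":0},{"dx":0,"dy":0,"dz":2,"rx":0,"ry":0,"rz":0},{"dx":0,"dy":0,"dz":0.7,"rx":0,"ry":0,"rz":0},{"dx":0,"dy":0,"dz":0,"rx":0,"ry":0,"rz":0},{"dx":0,"dy":0,"dz":0,"rx":0,"ry":0,"rz":0},{"dx":0,"dy":0,"dz":0,"rx":0,"ry":0,"rz":0}]'
python3 - <<'E'
from h import *
s=st(); c=save('wrist','w9'); c,k,q=ringfit('w9',s['position'],s['tool_rot'])
im=c['img'].copy(); im[k]=(0,255,0)
cv2.imwrite('pics/w9c.png',cv2.resize(np.hstack([c['img'][130:270,190:320],im[130:270,190:320]]),None,fx=3,fy=4,interpolation=cv2.INTER_CUBIC))
cv2.imwrite('pics/w9d.png',cv2.resize(c['img'][140:240,200:310],None,fx=6,fy=6,interpolation=cv2.INTER_CUBIC))
c=save('side','s9');q=[257,172]
cv2.imwrite('pics/s9c.png',cv2.resize(c['img'][q[1]-45:q[1]+35,q[0]-50:q[0]+50],None,fx=7,fy=7,interpolation=cv2.INTER_CUBIC))
E
```

```text
time_s: 14.32
position: [0.5863, -0.1809, 0.1637]
tool_rot: [-3.139, -0.001, -1.204]
force: [0.7, 0.3, -1.6]
gripper_width: 0.0299
t 14.32 p [ 0.5863 -0.1809  0.1637] rpy [-3.1394e+00 -7.0000e-04 -1.2043e+00] F [ 0.7  0.3 -1.6] w 0.0299
w9 1253 plane [-0.0009 -0.0017  0.0903] z med 0.0903477373041711 circle [0.00082 0.00236 0.03212]
```

View pics/w9c.png

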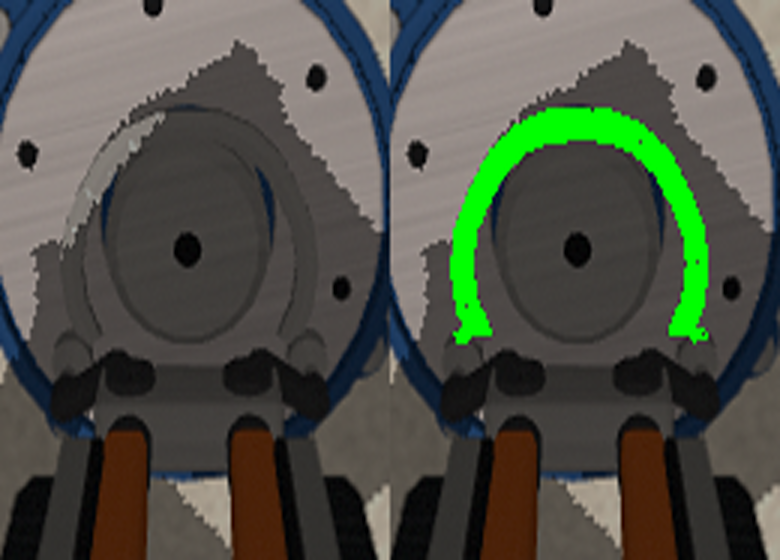

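View pics/w9d.png

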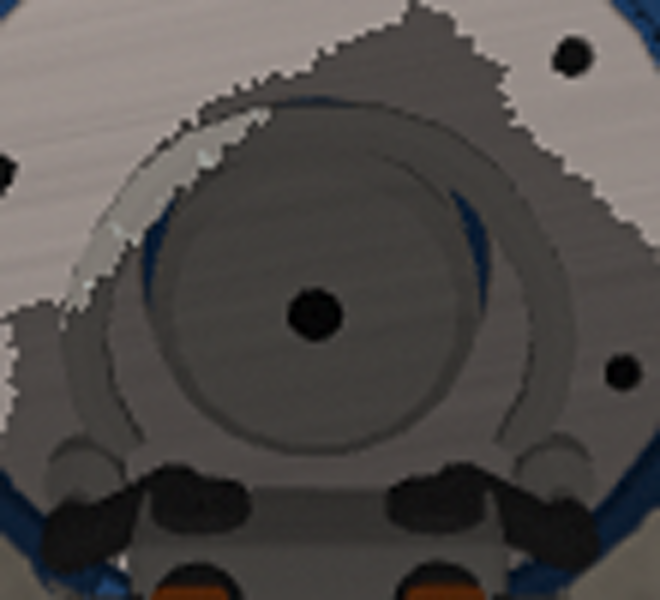

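View pics/s9c.png

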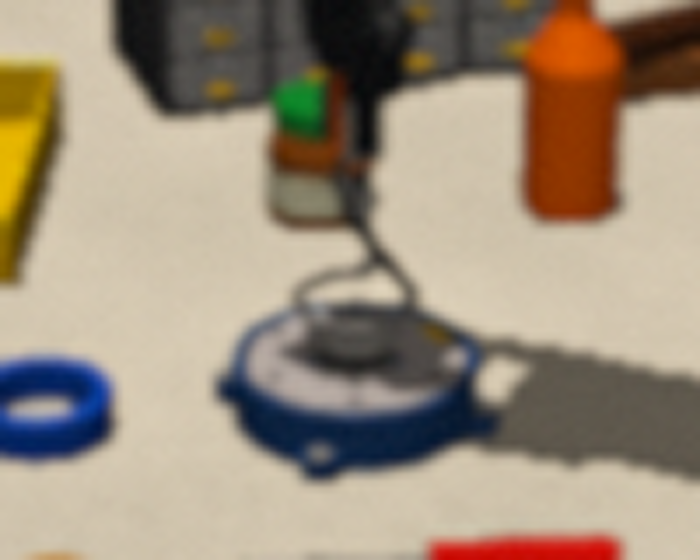

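```bash
cat >> h.py <<'E'
def ringedge(tag,pos,rpy):
    c,k,q=ringfit(tag,pos,rpy); T=Ro.from_euler('xyz',rpy)
    m=cv2.morphologyEx(k.astype(np.uint8),cv2.MORPH_CLOSE,np.ones((3,3)))
    n,l,s,_=cv2.connectedComponentsWithStats(m); m=(l==1+np.argmax(s[1:,4])).astype(np.uint8)
    cn=max(cv2.findContours(m,0,1)[0],key=len)[:,0].astype(float)
    zp=float(np.median(q[k][:,2])); o=T.inv().apply(-c['R'].T@c['t']-pos)
    Q=[]
    for u,v in cn:
        d=T.inv().apply(c['R'].T@ray(c,u,v)); Q.append((o+d*(zp-o[2])/d[2])[:2])
    Q=np.array(Q); Q=Q[Q[:,1]<.010]
    def res(p):
        rr=np.hypot(*(Q-p[:2]).T); return np.where(np.abs(rr-p[2])<np.abs(rr-p[3]),rr-p[2],rr-p[3])
    f=least_squares(res,[.0008,.0024,.028,.036],loss='soft_l1',f_scale=.0003); print('edges',(f.x*1000).round(2),'rms mm',np.sqrt(np.mean(f.fun**2))*1000); return f.x
E
python3 - <<'E'
from h import *
s=st(); stubrel('w9',252.1,191.9,s['position'],s['tool_rot']); ringedge('w9',s['position'],s['tool_rot'])
E
```

```text
t 14.43 p [ 0.5862 -0.1808  0.1635] rpy [-3.1396e+00 -5.0000e-04 -1.2043e+00] F [ 0.2  0.3 -2.4] w 0.0302
stub world [ 0.5842 -0.1821  0.056 ] tool [  0.39   2.56 107.54]
w9 1257 plane [-0.0011 -0.0017  0.0902] z med 0.09017730543747993 circle [0.0009  0.00232 0.03215]
edges [ 0.9   2.04 29.15 34.89] rms mm 0.339555020845541
```

```bash
cat > pol.py <<'E'
from h import *
import sys
def pol(tag,pos,rpy,cx,cy,pr=True):
    c,k,q=ringfit(tag,pos,rpy)
    K=q[k]; 
    d=K[:,:2]-[cx,cy]; a=np.degrees(np.arctan2(d[:,1],d[:,0])); rr=np.hypot(*d.T)*1000
    for a0 in list(range(-180,180,15)):
        w=np.abs((a-a0+180)%360-180)<4
        if w.sum()>5: print(a0,w.sum(),np.percentile(rr[w],[2,98]).round(1))
    return K
E
python3 - <<'E'
from pol import *
s=r.read_state(); K=pol('w9',s['position'],s['tool_rot'],.0009,.0008)
print('inner r at y rows')
for y in np.arange(-.03,.016,.004):
    w=np.abs(K[:,1]-y)<.001; x=K[w,0]*1000
    if w.sum(): print(y.round(3),x[x<0.9].min().round(1) if (x<.9).any() else '',x[x<.9].max().round(1) if (x<.9).any() else '',x[x>.9].min().round(1) if (x>.9).any() else '',x[x>.9].max().round(1)if (x>.9).any() else '')
E
```

```text
w9 1257 plane [-0.0011 -0.0017  0.0902] z med 0.09017730543747993 circle [0.0009  0.00232 0.03215]
-180 40 [29.4 35.3]
-165 39 [29.1 34.9]
-150 39 [28. 34.]
-135 43 [28.3 34.1]
-120 44 [28.3 34.1]
-105 47 [27.5 33.7]
-90 44 [27.6 33.1]
-75 48 [27.5 33.7]
-60 43 [28.1 34.1]
-45 41 [28.4 34.3]
-30 40 [28.3 34. ]
-15 41 [29.  34.7]
0 39 [29.3 35. ]
15 42 [29.3 35.5]
30 14 [28.8 34.1]
150 11 [28.9 32.3]
165 40 [29.4 35.3]
inner r at y rows
-0.03 -15.5 0.4 1.2 17.0
-0.026 -21.2 0.4 1.2 22.6
-0.022 -24.6 -14.8 16.3 26.2
-0.018 -27.1 -19.7 22.0 29.2
-0.014 -29.7 -22.4 24.6 31.9
-0.01 -32.2 -24.8 27.2 33.7
-0.006 -33.1 -27.4 29.1 34.6
-0.002 -34.1 -28.4 29.9 35.7
0.002 -34.4 -28.5 30.1 35.7
0.006 -33.8 -27.9 30.2 35.3
0.01 -33.2 -26.5 28.1 35.5
0.014 -31.6 -24.9 26.3 33.1
```

```bash

python3 -m inch '[{"dx":-0.05,"dy":0.15,"dz":0,"rx":-0.001,"ry":0,"rz":0},{"dx":0,"dy":0,"dz":0.3,"rx":0,"ry":0,"rz":0},{"dx":0,"dy":0,"dz":0,"rx":0,"ry":0,"rz":0},{"dx":0,"dy":0,"dz":0,"rx":0,"ry":0,"rz":0},{"dx":0,"dy":0,"dz":0,"rx":0,"ry":0,"rz":0}]'
python3 - <<'E'
from h import *
s=st(); c=save('wrist','w10'); ringedge('w10',s['position'],s['tool_rot']); print(r.read_state()['tool_rot'])
cv2.imwrite('pics/w10d.png',cv2.resize(c['img'][140:240,200:310],None,fx=6,fy=6,interpolation=cv2.INTER_CUBIC))
im=c['img'][140:240,200:310]; g=im.max(2); n,l,t,ce=cv2.connectedComponentsWithStats((g<45).astype(np.uint8)); 
for i in range(1,n):
    if 20<t[i,4]<200: print(t[i],ce[i]+[200,140])
E
```

```text
time_s: 15.05
position: [0.5845, -0.1808, 0.1602]
tool_rot: [-3.141, -0.0, -1.204]
force: [0.3, -0.3, -2.6]
gripper_width: 0.0304
t 15.05 p [ 0.5845 -0.1808  0.1602] rpy [-3.141  -0.     -1.2043] F [ 0.3 -0.3 -2.6] w 0.0304
w10 1248 plane [-0.0007 -0.0042  0.0903] z med 0.0903456845862177 circle [0.00093 0.00233 0.03208]
edges [ 0.84  2.18 29.19 34.9 ] rms mm 0.33848298587719505
[-3.14102064e+00 -6.01696999e-05 -1.20424744e+00]
[94  5  6  6 27] [296.40740741 147.74074074]
[49 47  9  9 68] [252.94117647 191.16176471]
[102  59   7   6  31] [304.96774194 201.25806452]
[66 93 14  7 45] [272.         235.64444444]
[26 94 15  6 48] [233.08333333 236.0625    ]
```

View pics/w10d.png

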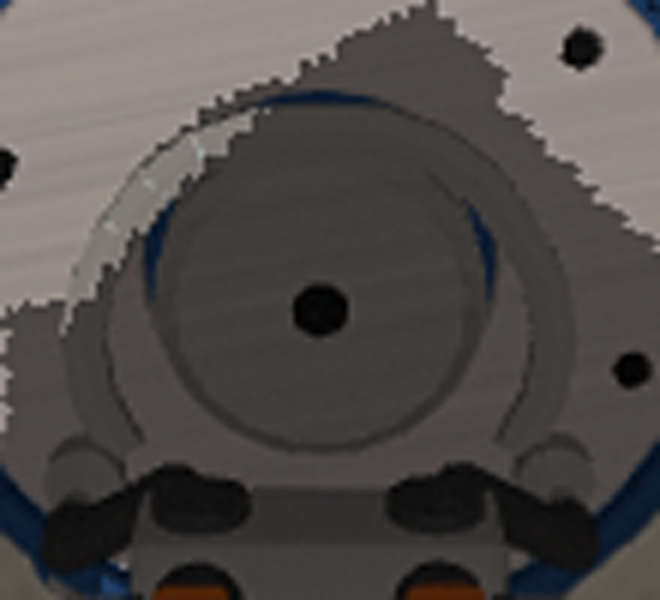

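```bash

python3 - <<'E'
from h import *
s=st(); stubrel('w10',252.94,191.16,s['position'],s['tool_rot'])
# project nominal: circles drawn
c=load('w10'); T=Ro.from_euler('xyz',s['tool_rot']); im=cv2.resize(c['img'],None,fx=6,fy=6,interpolation=cv2.INTER_CUBIC)
q=stubrel('w10',252.94,191.16,s['position'],s['tool_rot']); w=s['position']+T.apply(q)
th=np.linspace(0,2*np.pi,200)
for rad,z,col in [(.021,.056,(0,255,0)),(.0245,.052,(0,255,255)),(.0275,s['position'][2]-.0905,(0,0,255))]:
    X=np.c_[w[0]+rad*np.cos(th),w[1]+rad*np.sin(th),np.full(200,z)]
    if col==(0,0,255):
        cc=s['position']+T.apply([.0009,.001,0]); X[:,:2]+=cc[:2]-w[:2]
    p=(proj(c,X)+.5)*6-.5
    cv2.polylines(im,[p.round().astype(np.int32)],True,col,1)
cv2.imwrite('pics/w10e.png',im[840:1440,1200:1860])
E
```

```text
t 15.10 p [ 0.5845 -0.1808  0.1602] rpy [-3.1410e+00 -1.0000e-04 -1.2042e+00] F [-0.7  0.1 -2.4] w 0.0301
stub world [ 0.5842 -0.1821  0.056 ] tool [  1.05   0.78 104.17]
stub world [ 0.5842 -0.1821  0.056 ] tool [  1.05   0.78 104.17]
```

View pics/w10e.png

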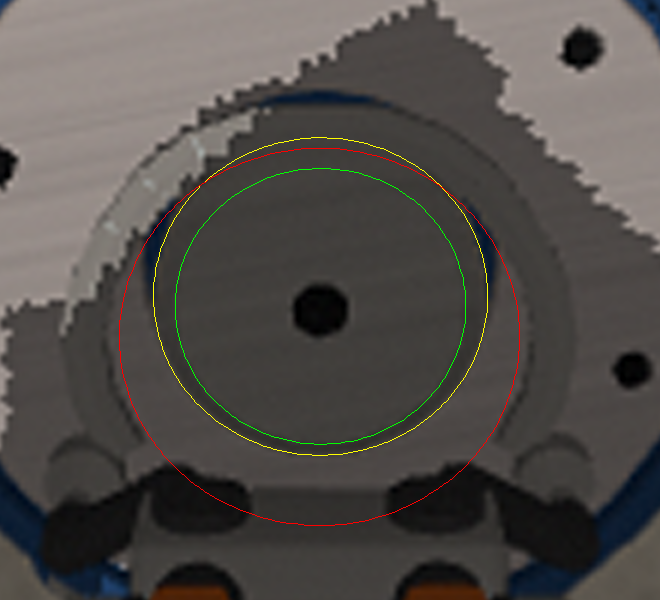

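```bash

python3 -m inch '[{"dx":0,"dy":0,"dz":0.4,"rx":0,"ry":0,"rz":0},{"dx":0,"dy":0,"dz":0.4,"rx":0,"ry":0,"rz":0},{"dx":0,"dy":0,"dz":0.3,"rx":0,"ry":0,"rz":0},{"dx":0,"dy":0,"dz":0.2,"rx":0,"ry":0,"rz":0},{"dx":0,"dy":0,"dz":0,"rx":0,"ry":0,"rz":0}]'
python3 -m inch '[{"dx":0,"dy":0,"dz":0.2,"rx":0,"ry":0,"rz":0},{"dx":0,"dy":0,"dz":0.2,"rx":0,"ry":0,"rz":0},{"dx":0,"dy":0,"dz":0,"rx":0,"ry":0,"rz":0}]'
python3 - <<'E'
from h import *
s=st(); c=save('wrist','w11'); 
cv2.imwrite('pics/w11d.png',cv2.resize(c['img'][140:240,200:310],None,fx=6,fy=6,interpolation=cv2.INTER_CUBIC))
c=save('side','s11');q=[257,172]
cv2.imwrite('pics/s11c.png',cv2.resize(c['img'][q[1]-45:q[1]+35,q[0]-50:q[0]+50],None,fx=7,fy=7,interpolation=cv2.INTER_CUBIC))
E
```

```text
time_s: 15.72
position: [0.5844, -0.1808, 0.147]
tool_rot: [-3.141, 0.0, -1.204]
force: [0.1, -0.1, -2.8]
gripper_width: 0.0301
time_s: 16.1
position: [0.5844, -0.1808, 0.1429]
tool_rot: [-3.141, 0.0, -1.204]
force: [-0.4, 0.3, -2.3]
gripper_width: 0.03
t 16.10 p [ 0.5844 -0.1808  0.1429] rpy [-3.1413e+00  2.0000e-04 -1.2043e+00] F [-0.4  0.3 -2.3] w 0.0300
```

View pics/w11d.png

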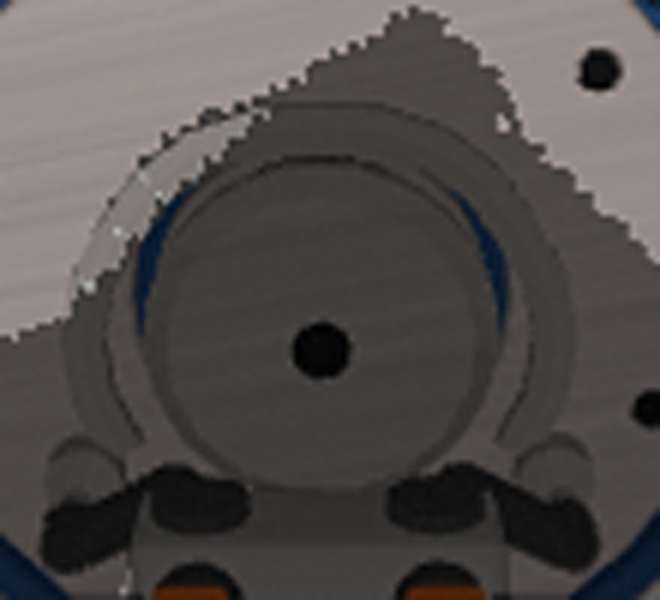

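View pics/s11c.png

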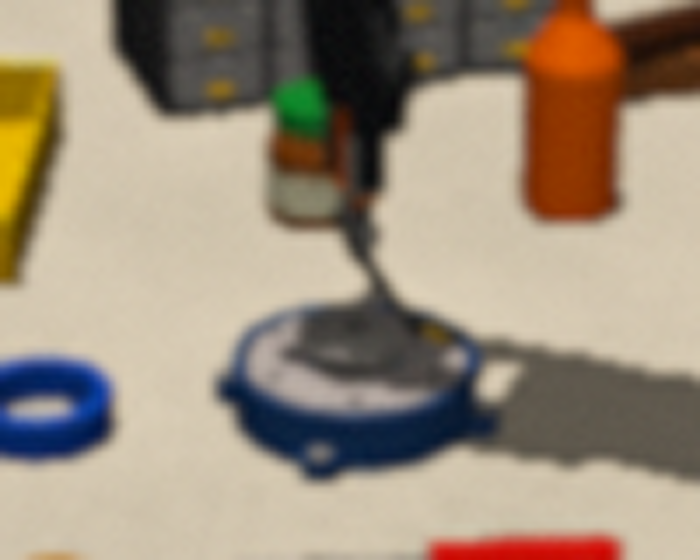

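The ring has passed the stub top with clear gaps and no extra force: the stub hole is at crop (322,350) and the ring's inner edges are at x 107 and 530. Lowering the last 8 mm.

```bash

python3 -m inch '[{"dx":0.02,"dy":0,"dz":0.2,"rx":0,"ry":0,"rz":0},{"dx":0,"dy":0,"dz":0.2,"rx":0,"ry":0,"rz":0},{"dx":0,"dy":0,"dz":0.2,"rx":0,"ry":0,"rz":0},{"dx":0,"dy":0,"dz":0.2,"rx":0,"ry":0,"rz":0},{"dx":0,"dy":0,"dz":0,"rx":0,"ry":0,"rz":0},{"dx":0,"dy":0,"dz":0,"rx":0,"ry":0,"rz":0}]'
python3 - <<'E'
from h import *
s=st(); c=save('wrist','w12'); 
cv2.imwrite('pics/w12d.png',cv2.resize(c['img'][140:240,200:310],None,fx=6,fy=6,interpolation=cv2.INTER_CUBIC))
P=cloud(c); T=Ro.from_euler('xyz',s['tool_rot'])
q=T.inv().apply((P-s['position']).reshape(-1,3)).reshape(P.shape); rr=np.hypot(q[...,0]-.0009,q[...,1]-.001)
k=(rr>.030)&(rr<.033)&(q[...,1]<.01)&(q[...,2]>.085)&(q[...,2]<.0955); print('ring top z',np.median(P[k][:,2]),k.sum(), 'plane', np.linalg.lstsq(np.c_[q[k][:,:2],np.ones(k.sum())],q[k][:,2],rcond=None)[0])
k=(rr<.018)&(rr>.004); print('stub top z',np.median(P[k][:,2]))
k=(rr>.04)&(rr<.055)&(q[...,1]<0);print('plate z',np.median(P[k][:,2]))
c=save('side','s12');q=[257,172]
cv2.imwrite('pics/s12c.png',cv2.resize(c['img'][q[1]-45:q[1]+35,q[0]-50:q[0]+50],None,fx=7,fy=7,interpolation=cv2.INTER_CUBIC))
E
```

```text
time_s: 16.95
position: [0.5846, -0.181, 0.1352]
tool_rot: [-3.141, -0.0, -1.204]
force: [0.6, -0.2, -2.6]
gripper_width: 0.0302
t 16.95 p [ 0.5846 -0.181   0.1352] rpy [-3.1410e+00 -1.0000e-04 -1.2043e+00] F [ 0.6 -0.2 -2.6] w 0.0302
ring top z 0.04492070567935737 524 plane [-0.00117759 -0.00025966  0.09023799]
stub top z 0.17176772225787434
plate z 0.20190110983446907
```

View pics/w12d.png

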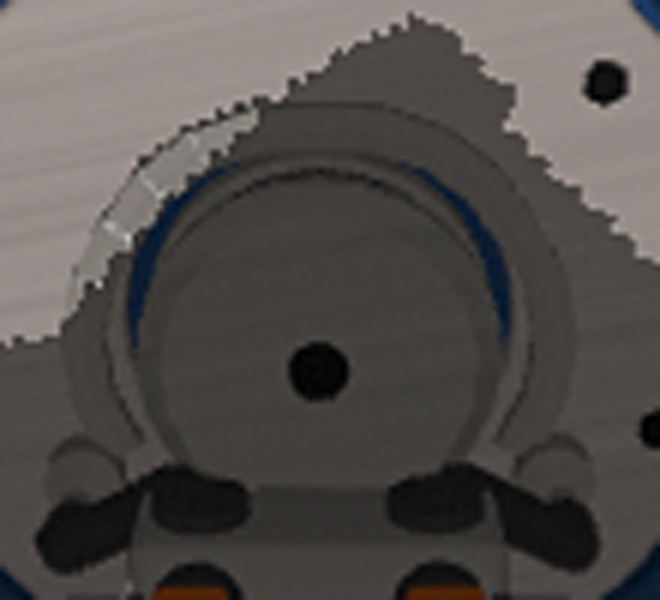

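View pics/s12c.png

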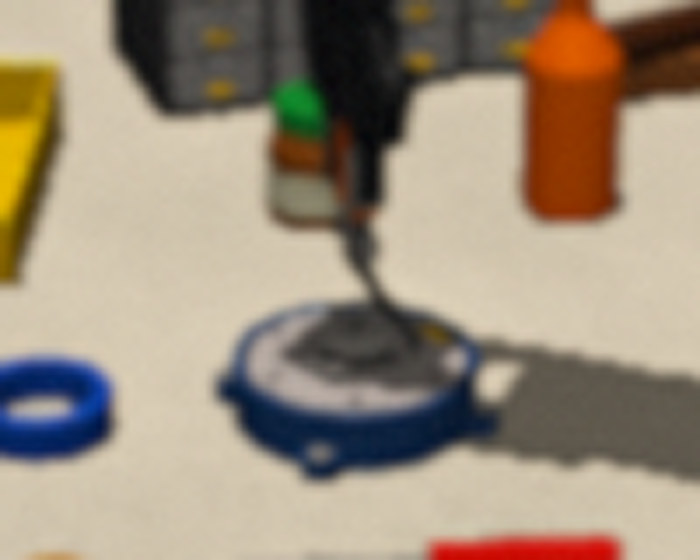

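```bash

python3 -m inch '[{"dx":0,"dy":0,"dz":0.05,"rx":0,"ry":0,"rz":0},{"dx":0,"dy":0,"dz":0,"rx":0,"ry":0,"rz":0},{"dx":0,"dy":0,"dz":0,"rx":0,"ry":0,"rz":0}]'
python3 - <<'E'
from h import *
s=st(); c=save('wrist','w13')
P=cloud(c); T=Ro.from_euler('xyz',s['tool_rot'])
q=T.inv().apply((P-s['position']).reshape(-1,3)).reshape(P.shape); rr=np.hypot(q[...,0]-.0009,q[...,1]-.001)
k=(rr>.030)&(rr<.033)&(q[...,1]<.01)&(q[...,2]>.085)&(q[...,2]<.0955); print('ring top z',np.median(P[k][:,2]),k.sum())
k=(rr<.018)&(rr>.004)&(P[...,2]<.07); print('stub top z',np.median(P[k][:,2]),k.sum())
k=(rr>.04)&(rr<.055)&(P[...,2]<.07);print('plate z',np.median(P[k][:,2]),k.sum())
d=P[...,:2]-[.5843,-.182];k2=(np.hypot(d[...,0],d[...,1])>.042)&(np.hypot(d[...,0],d[...,1])<.057)&(P[...,2]>.02)&(P[...,2]<.05)
print('plate plane',least_squares(lambda p:np.c_[d[k2],np.ones(k2.sum())]@p-P[k2][:,2],[0,0,.036],loss='soft_l1',f_scale=.001).x)
m=c['img'][140:240,200:310].max(2); n,l,t,ce=cv2.connectedComponentsWithStats((m<45).astype(np.uint8))
for i in range(1,n):
    if 40<t[i,4]<120 and abs(ce[i][0]-53)<5: stubrel('w13',*(ce[i]+[200,140]),s['position'],s['tool_rot'])
save('scene','c13')
E
```

```text
time_s: 17.42
position: [0.5845, -0.181, 0.1346]
tool_rot: [-3.141, 0.0, -1.204]
force: [-0.1, 0.2, -3.2]
gripper_width: 0.0301
t 17.43 p [ 0.5845 -0.181   0.1346] rpy [-3.1411  0.     -1.2043] F [-0.1  0.2 -3.2] w 0.0301
ring top z 0.044322069032439966 524
stub top z 0.05656107977098124 1443
plate z 0.036618471238585665 4590
plate plane [-0.00055499  0.00027215  0.03661113]
stub world [ 0.584 -0.182  0.056] tool [ 0.75  0.88 78.64]
```

View pics/c13.png

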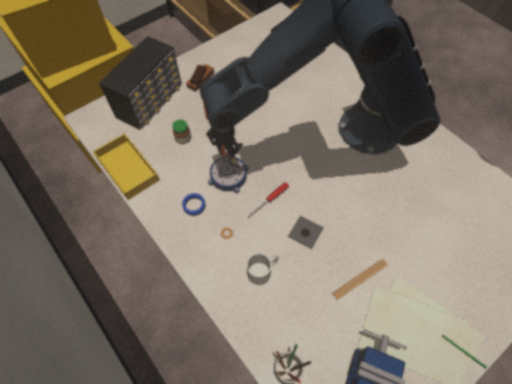

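```bash
python3 -c "
from h import *
s=st(); print(s['dq'].round(4)); print(r.finish_job())"
```

```text
t 17.52 p [ 0.5846 -0.181   0.1346] rpy [-3.1411 -0.     -1.2043] F [ 0.   0.3 -2.2] w 0.0299
[ 0.0008 -0.0026 -0.0003 -0.0011 -0.0014 -0.0002]
the job is handed in; nothing more can be done
None
```

I pressed the cover plate level, then lowered the spread snap ring over the stub to the groove, and handed the job in at 17.5 s. The pliers are held upright there.

**Plate:** It stopped solid at 36.0 mm under about 20 N. The depth fit after pressing, and again at the end, gave a tilt of about 0.001 rad or less.

**Pliers and ring:** I gripped both handles at 40 N. They closed to 30 mm and the ring was spread. The ring passed over the stub without contact: the wrist force stayed at the pliers' own weight, 2–3 N.

**Last checks:**

| Check | Reading | Target |
|---|---|---|
| Ring mid-height | about 42.2 mm (uncorrected reading 42.8 mm) | 42.5 mm |
| Ring centre to stub axis | within about 0.3 mm | on axis |
| Ring above plate | about 5 mm | not touching |
| Tool tilt | under 1 mrad | upright |

- **Height correction:** The camera read known heights about 0.6 mm too high, so I corrected the ring height by that amount.
- **Disagreement:** A circle fit to the spread ring put its centre about 1.3 mm further toward its open side. The ring is slightly oval when spread, so I centred on the pliers' axis and the front inner edge instead.
- **Bystanders:** Nothing else was touched. In the last scene picture the bystanders still in view look unmoved. The arm hides the bottle there, so I could not check it in that picture.

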